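# Clear the hazelnuts out of the serving board's juice groove

## Robot

A 7-joint arm with a two-finger parallel gripper is mounted at the origin on a cart in front of the work surface, level with it; the furniture and walls round the work are solid. World frame = base frame: x ahead of the robot, y to its left, z up, the work surface at z = 0. Lengths are in mm, angles in rad, forces in N, time in s.
With the tool pointing down it reaches from about 400 to 875 mm from the base axis. Payload 19.3 kg.
Tool frame: the origin (TCP) lies at the very end of the fingers, on their centre line; the grasp point (between the pads) lies 19 mm behind it (grip_point_offset is the z of the grasp point in the tool frame, in mm); z points along the fingers, x is the direction in which the jaws open and shut, and the axes are right-handed (so a half turn about z gives the same grasp; the last joint's range is limited). The gripper opens to 85 mm and grips with 20 to 120 N. Pads are 22 mm wide; open, the fingers measure 114 mm over their backs; the gripper's body (76 mm by 85 mm) begins 54 mm behind the grasp point. The pads swing forward as they close: fully open they stand 13 mm farther back than shut.
Start: joints at [-1.331, 0.521, -0.036, 1.599, 0.021, 1.021, -0.113], TCP at [190.561, 595.232, 231.291] pointing down, gripper open.
Joint ranges: [-2.91, 2.91], [-0.3, 2.13], [-1.5, 1.42], [0.17, 2.43], [-1.26, 4.41], [0.16, 1.93], [-2.52, 2.52]. Speed limits (rad/s): [1.89, 1.89, 2.39, 2.39, 3.01, 3.01, 3.01].

## Interface

Orientations are given as a 3x3 rotation matrix whose columns are the frame's x, y, z axes.
In Python, from workcell import movep, movel, goto_joints, open_gripper, clamp, wait, inverse_kinematics, read_state, camera, PlanningError, finish_job, grip_point_offset gives the robot as it stands. Calls block until the motion is done:
- movep(position, orientation): joint-space move of the TCP to a pose.
- movel(position, frame=None, max_speed=150, guard=None): straight line of the TCP; frame=None keeps the orientation; max_speed is the mean speed in mm/s. With guard (N) it stops when the force on the tool has changed by that much, and returns True; else False.
- goto_joints(angles): joint-space move.
- open_gripper() and clamp(): open the fingers fully, or close them until they stop; the grip force is fixed at half the most.
- wait(seconds).
- inverse_kinematics(position, orientation): joint angles nearest the present ones, or None.
- read_state(): the state.
- camera(name): name is "scene" or "top" or "wrist"; returns a dict with "image" (480x640x3 uint8, blue, green, red), "range_z" (480x640 float32, mm along the optical axis (not along the pixel's ray), 0 where there is no reading), "fx", "fy", "cx", "cy" (pixels), "cam_to_world" (4x4, takes a point from camera to world coordinates). Camera axes: x right, y up, looking along -z (the intrinsics and any distortion apply to the point x, -y, -z); pixel columns grow to the right and rows downward; lengths in mm; the calibration is good to about 2 mm. A picture is of the moment at which its call begins.
A pose or a line that the arm cannot do raises PlanningError and nothing moves.
- finish_job(): hands the job in, once; it reports no verdict.
The state is a dict: "time": time; "qpos": joint angles; "qvel": joint speeds; "joint_efforts": joint torques, N m; "eef_pos": TCP position; "tool_rot": TCP orientation; "ft_force": force on the tool from outside, world axes, zero at the start; "torque": the same for the moment, N m; "finger_gap": finger opening in mm.
Only numpy, scipy, OpenCV 4.12 (cv2) and the standard library are available. Lean on these libraries where they do the work, as an engineer would, in place of code of your own. Each camera call takes 0.05 s, during which the arm holds its last target.

## Task

Hazelnuts have rolled into the juice groove of the wooden serving board. Draw the catch tray out from under the board by its knob, about 7 cm, then take the wooden muddler and run its nose slowly, a few centimetres a second, along the whole groove, from the closed end round the bend to the open end, so that all four nuts drop into the tray; keep the gripper's fingers off the nuts. Leave the tray out, hang the muddler back upright in its white stand, and do not disturb the jars nearby.

Things in the scene. Friction and masses are not known exactly. Their poses are not given: they have to be found in the camera images.
- board: Light wooden serving board, 230 mm (its x) by 320 mm (its y), fixed; origin at the centre of its underside, on the table. Top 62 mm above the table. A juice groove, 20 mm wide, 10 mm deep (dark floor 52 mm above the table), centre line 34 mm in from the edges, runs along the +y end, round the corner (+x, +y) and along the +x side to the -y end, where it is open: nuts drop off there.
- groove_closed_end (a point): Point on the groove's floor, on its centre line, 10 mm before its round closed end. No nut lies within 35 mm of it at the start. From here the groove runs straight along the board's +x.
- groove_bend_in (a point): Point on the groove's floor, on its centre line, where the straight from the closed end goes over into the bend: a quarter circle of centre line radius 40 mm, turning from the board's +x direction to its -y direction.
- groove_bend_out (a point): Point on the groove's floor, on its centre line, where the bend ends; from here the groove runs straight along the board's -y to the open end.
- groove_spout (a point): Point on the groove's floor, on its centre line, at the open end, on the board's edge. Nuts fall here, 43 mm down to the tray's floor when the tray is out.
- tray (a joint): How far the catch tray is drawn out from under the board, in m: 0 to 0.08, along the board's -y; starts nearly shut. It slides with about 1.2 N of friction and stays where it is left. Drawn out by 70 mm its open part reaches 60 mm past the board's edge, across nearly the whole width of the board.
- tray_knob (a point): Centre of the tray's round steel knob, 21 mm in diameter and 21 mm long, its axis along the board's y, 26 mm above the table and 34.5 mm out from the tray's wooden front, in the middle of the front. It can be pinched from above across the board's x. Axes as the board's.
- tray_floor (a point): Middle of the tray's inner floor (9 mm above the table); axes as the board's. The inside reaches 98 mm either way in x and about 123 mm either way in y; the aluminium walls rise 25 mm above the floor.
- nut_0_centre (a point): Centre of a brown hazelnut, 17 mm across and 17 mm high, 10 g, lying in the groove between the closed end and the bend. Its shell is smooth: it slides and rolls easily.
- nut_1_centre (a point): Centre of a brown hazelnut, 17 mm across and 17 mm high, 10 g, lying in the groove just after the bend. Its shell is smooth: it slides and rolls easily.
- nut_2_centre (a point): Centre of a brown hazelnut, 17 mm across and 17 mm high, 10 g, lying in the groove half-way along the +x side. Its shell is smooth: it slides and rolls easily.
- nut_3_centre (a point): Centre of a brown hazelnut, 17 mm across and 17 mm high, 10 g, lying in the groove nearer the open end. Its shell is smooth: it slides and rolls easily.
- muddler_grip (a point): Point on the axis of the wooden muddler's square handle (24 x 24 mm, flats square to its x and y: pinch across flats), 66 mm above its nose end, 65 mm below its top. 131 mm long, 80 g, z from nose to top: round nose 12 mm thick up to 22 mm, 17 mm up to 30 mm, round 40 mm collar from 30 to 36 mm, handle to 106 mm, 30 mm knob on top. It starts upright, hanging by its collar on the rim of the white stand.
- muddler_nose (a point): Middle of the flat end of the muddler's nose, on its axis; z points up the muddler.
- stand_mouth (a point): Centre of the mouth of the muddler's stand, 42 mm above the table: a loose white ceramic cylinder, 74 mm in diameter, 42 mm high, 0.7 kg, blue band near its foot, with a bore 26 mm in diameter and 36 mm deep. With the collar on its rim the muddler's nose hangs 12 mm above the table.
- cream_jar: Bystander: glass jar of spread with a dark lid, 74 mm in diameter, 93 mm high. Origin: centre of its underside.
- pick_jar: Bystander: small clear jar of cocktail sticks, 45 mm in diameter, 68 mm high. Origin: centre of its underside.
Not all that is in view belongs to the job. Of the things shaped like the part that bears muddler_grip, the wooden one is meant. Of the things that look like the part that bears stand_mouth, take the one that is farthest to the robot's left at the start.

How it is judged:
By the outcome, as a careful person would: the job done as asked, in the order asked, and still so for the second after the job is handed in, with the robot touching nothing.
It also fails if it takes over 72 s, if anything falls off the work surface, if the arm or the gripper's body presses on something with over 40 N, if the wrist force passes 120 N, or if a joint passes its speed limit or range.

## Working session

There is one attempt and no reset: what is moved stays moved. The work goes in short steps, each a Python script; the robot and the scene stay as the last script left them, time stands still between calls to the robot, and variables do not carry over. Pictures are saved under pics/ and viewed, and the job is handed in when it is done.

```bash
ls; mkdir -p pics; python3 - <<'E'
from workcell import *
import cv2,numpy as np,pickle
for n in ["scene","top","wrist"]:
    c=camera(n); cv2.imwrite(f"pics/{n}0.png",c["image"]); pickle.dump(c,open(f"{n}0.pkl","wb"))
    print(n,c["fx"],c["fy"],c["cx"],c["cy"],[k for k in c]); print(np.round(c["cam_to_world"],3))
s=read_state(); print(s); print(grip_point_offset)
E
```

```text
pics
scene 495.2759440429649 495.2759440429649 316.74177703182636 245.39731289325442 ['image', 'range_z', 'fx', 'fy', 'cx', 'cy', 'cam_to_world']
[[ 6.34000e-01  3.62000e-01 -6.84000e-01 -2.73473e+02]
 [-7.73000e-01  2.77000e-01 -5.70000e-01 -7.87429e+02]
 [-1.70000e-02  8.90000e-01  4.56000e-01  6.30569e+02]
 [ 0.00000e+00  0.00000e+00  0.00000e+00  1.00000e+00]]
top 454.7069405974137 454.7069405974137 310.23307043999375 238.06088483041862 ['image', 'range_z', 'fx', 'fy', 'cx', 'cy', 'cam_to_world']
[[ 2.800000e-02  9.890000e-01 -1.470000e-01  3.351450e+02]
 [-1.000000e+00  2.600000e-02 -1.300000e-02 -9.801900e+01]
 [-9.000000e-03  1.470000e-01  9.890000e-01  1.512994e+03]
 [ 0.000000e+00  0.000000e+00  0.000000e+00  1.000000e+00]]
wrist 428.29675979567463 428.29675979567463 317.168178396145 236.6096273907006 ['image', 'range_z', 'fx', 'fy', 'cx', 'cy', 'cam_to_world']
[[ 3.04000e-01 -9.16000e-01 -2.61000e-01  1.24404e+02]
 [ 9.53000e-01  2.92000e-01  8.50000e-02  6.16014e+02]
 [-2.00000e-03 -2.74000e-01  9.62000e-01  3.73249e+02]
 [ 0.00000e+00  0.00000e+00  0.00000e+00  1.00000e+00]]
{'time': 0.15, 'qpos': array([-1.33119949,  0.52186271, -0.03633206,  1.59982569,  0.02117756,
        1.02112602, -0.11282747]), 'qvel': array([-0.00116247, -0.00051695, -0.00020321, -0.00232111,  0.00038353,
        0.00066683, -0.00033097]), 'joint_efforts': array([ 1.49200398e-03, -9.27392006e+01,  1.98054090e+00, -3.70059228e+01,
        1.79847755e-02,  6.31627001e-03,  2.43024732e-05]), 'eef_pos': array([190.48697651, 595.01551101, 230.88526121]), 'tool_rot': array([[ 3.04911179e-01,  9.52380766e-01, -2.22437431e-04],
       [ 9.52380424e-01, -3.04911258e-01, -8.07970409e-04],
       [-8.37319154e-04,  3.45141554e-05, -9.99999649e-01]]), 'ft_force': array([ 0.02718828, -0.36008425,  0.27328812]), 'torque': array([ 0.02070754, -0.02677034, -0.039415  ]), 'finger_gap': 85.56799774891351}
-18.700000000000003
```

View pics/scene0.png

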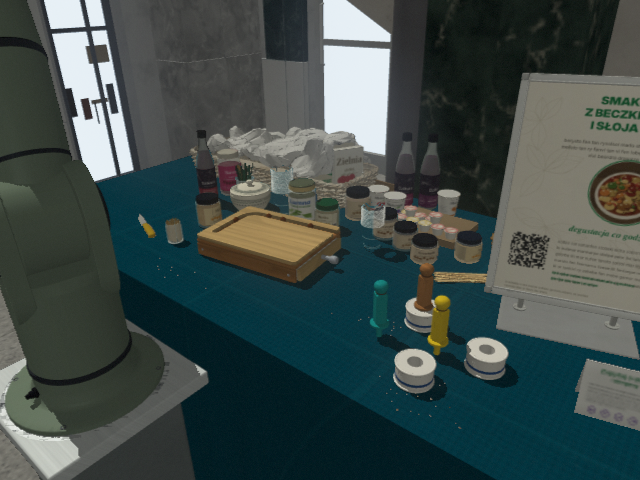

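View pics/top0.png

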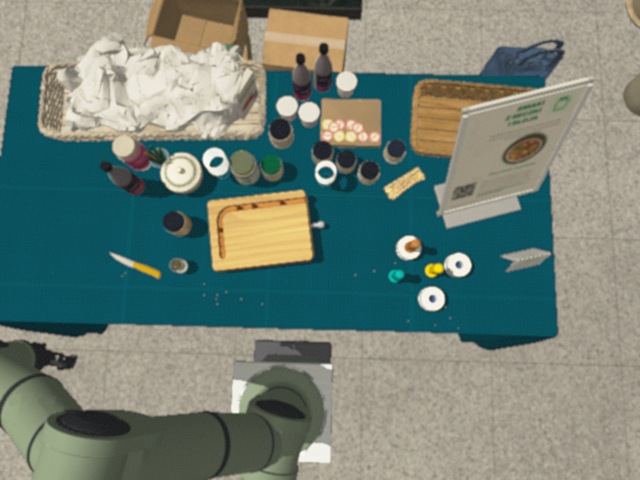

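View pics/wrist0.png

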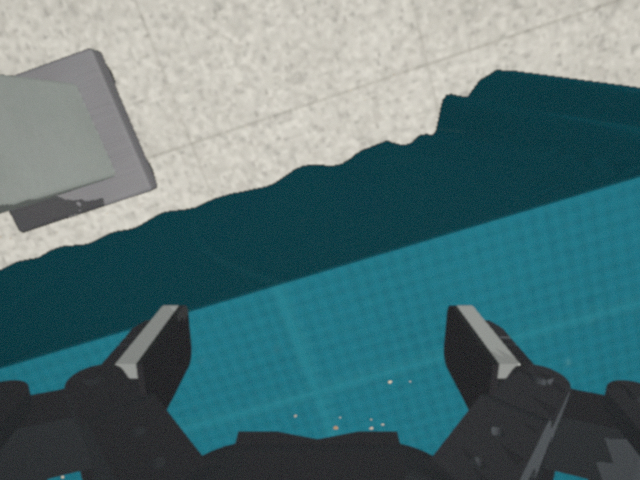

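Muddler-shaped items in the top view: brown at (414,245), teal at (396,276) and yellow at (434,270). White stands: (408,247), (459,265) and (431,299). The brown muddler is the wooden one. The stand at (408,247) is the leftmost (largest y) and holds the brown muddler. I'll check this in an enlarged crop and get coarse positions.

```bash
cat > h.py <<'E'
import numpy as np,cv2,pickle
def px2w(c,u,v,z=None):
    d=np.array([(u-c["cx"])/c["fx"],-(v-c["cy"])/c["fy"],-1.]); T=c["cam_to_world"]
    dw=T[:3,:3]@d; o=T[:3,3]
    return o+dw*((z-o[2])/dw[2])
def cloud(c):
    v,u=np.mgrid[:480,:640]; Z=c["range_z"]
    P=np.stack([(u-c["cx"])/c["fx"]*Z,-(v-c["cy"])/c["fy"]*Z,-Z],-1)
    W=P@c["cam_to_world"][:3,:3].T+c["cam_to_world"][:3,3]; W[Z<=0]=np.nan
    return W
def w2px(c,p):
    T=c["cam_to_world"]; q=T[:3,:3].T@(np.array(p)-T[:3,3]); return c["cx"]+c["fx"]*q[0]/-q[2], c["cy"]-c["fy"]*q[1]/-q[2]
E
python3 - <<'E'
from h import *
t=pickle.load(open("top0.pkl","rb")); s=pickle.load(open("scene0.pkl","rb"))
a=cv2.resize(t["image"][220:320,340:490],(600,400),interpolation=3)
b=cv2.resize(s["image"][255:400,350:520],(700,597),interpolation=3)
cv2.imwrite("pics/cropA.png",a);cv2.imwrite("pics/cropB.png",b)
for n,u,v,z in [("standA",408,248,42),("stB",459,265,42),("stC",431,299,42),("teal",396,276,100),("yel",434,270,100),("brown",414,245,143),
 ("b_ul",208,203,62),("b_ur",306,192,62),("b_lr",312,264,62),("b_ll",212,271,62),("knob",319,225,26),("cream?",177,222,93),("pick?",179,266,68),("cup",326,173,60)]:
    print(n,np.round(px2w(t,u,v,z)))
E
```

```text
standA [ 529. -397.   42.]
stB [ 478. -561.   42.]
stC [ 366. -470.   42.]
teal [ 433. -348.  100.]
yel [ 455. -465.  100.]
brown [ 525. -395.  143.]
b_ul [657. 259.  62.]
b_ur [702. -60.  62.]
b_lr [467. -86.  62.]
b_ll [436. 233.  62.]
knob [ 600. -106.   26.]
cream? [586. 346.  93.]
pick? [448. 338.  68.]
cup [ 769. -124.   60.]
```

View pics/cropB.png

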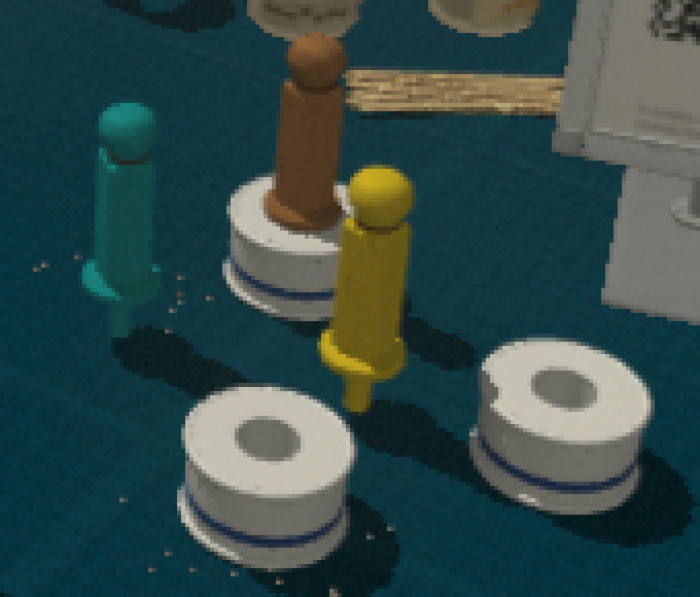

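```bash
python3 - <<'E'
from workcell import *
import numpy as np
bx=np.array([0.99,0.14,0]);bx/=np.linalg.norm(bx)
def R(x,z):
    x=np.array(x,float);z=np.array(z,float);y=np.cross(z,x);return np.stack([x,y,z],1)
print("now",np.round(read_state()["qpos"],2))
for s in (1,-1):
    for p in [(600,40,330),(600,-106,10),(600,-106,200),(520,-330,300)]:
        q=inverse_kinematics(p,R(s*bx,[0,0,-1])); print(s,p,None if q is None else np.round(q,2))
for tilt in (40,50):
  a=np.radians(tilt)
  for yaw in (-90,-60,-45,0,45):
    for s in (1,-1):
      h=np.array([np.cos(np.radians(yaw)),np.sin(np.radians(yaw)),0]);z=h*np.sin(a)+np.array([0,0,-np.cos(a)]);x=s*np.cross(h,[0,0,1])
      r=[inverse_kinematics(p,R(x,z)) for p in [(525,-395,60),(525,-395,200),(450,190,110),(690,190,110),(680,-80,110)]]
      print(tilt,yaw,s,[None if q is None else list(np.round(q,1)) for q in r])
E
```

```text
now [-1.33  0.52 -0.04  1.6   0.02  1.02 -0.11]
1 (600, 40, 330) [-0.58  0.46  0.61  1.56 -0.27  1.21  0.22]
1 (600, -106, 10) [-0.08  0.82  0.24  1.78 -0.32  0.58  0.49]
1 (600, -106, 200) [-0.31  0.6   0.58  1.7  -0.39  0.96  0.56]
1 (520, -330, 300) [-0.02  0.55  0.76  1.57 -0.4   1.19  0.96]
-1 (600, 40, 330) [-0.89  0.81  1.39  1.57 -0.8   1.44 -2.44]
-1 (600, -106, 10) [-0.51  1.12  1.    1.8  -1.18  0.96 -1.96]
-1 (600, -106, 200) [-0.6   0.9   1.22  1.71 -0.91  1.21 -2.13]
-1 (520, -330, 300) [-0.21  0.76  1.23  1.58 -0.73  1.33 -1.89]
40 -90 1 [[np.float64(0.1), np.float64(0.8), np.float64(0.2), np.float64(1.9), np.float64(1.2), np.float64(0.6), np.float64(2.3)], [np.float64(-0.5), np.float64(1.0), np.float64(1.2), np.float64(1.9), np.float64(-0.6), np.float64(0.5), np.float64(-2.3)], [np.float64(-0.6), np.float64(0.8), np.float64(-0.3), np.float64(1.8), np.float64(0.6), np.float64(1.3), np.float64(1.9)], [np.float64(-0.5), np.float64(1.0), np.float64(-0.2), np.float64(1.2), np.float64(0.7), np.float64(1.5), np.float64(2.2)], [np.float64(-0.2), np.float64(0.9), np.float64(-0
[... 10164 characters left out ...]
 np.float64(2.0), np.float64(3.6), np.float64(0.3), np.float64(1.9)], [np.float64(0.8), np.float64(0.9), np.float64(-0.6), np.float64(1.9), np.float64(-1.1), np.float64(0.4), np.float64(0.7)]]
50 45 -1 [[np.float64(0.8), np.float64(1.0), np.float64(0.2), np.float64(1.6), np.float64(-1.2), np.float64(1.2), np.float64(-2.2)], [np.float64(0.6), np.float64(0.9), np.float64(0.6), np.float64(1.6), np.float64(-1.3), np.float64(1.5), np.float64(-2.2)], None, [np.float64(0.7), np.float64(1.2), np.float64(-1.3), np.float64(2.0), np.float64(2.1), np.float64(0.4), np.float64(0.6)], [np.float64(0.8), np.float64(0.9), np.float64(-0.6), np.float64(1.9), np.float64(-1.1), np.float64(0.4), np.float64(-2.5)]]
```

```bash
cat >> h.py <<'E'
def R(x,z):
    x=np.array(x,float);x/=np.linalg.norm(x);z=np.array(z,float);z/=np.linalg.norm(z);y=np.cross(z,x);return np.stack([x,y,z],1)
E
python3 - <<'E'
from workcell import *
from h import *
movep((580,85,330),R([.99,.14,0],[0,0,-1]))
c=camera("wrist"); pickle.dump(c,open("w1.pkl","wb")); cv2.imwrite("pics/w1.png",c["image"])
print(read_state()["time"],read_state()["eef_pos"])
E
```

```text
2.5167 [579.85286127  85.99923067 329.74524923]
```

View pics/w1.png

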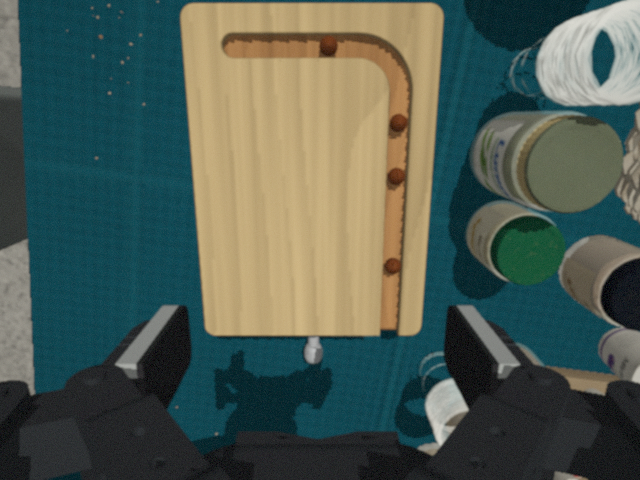

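The board fills the upper middle of the image. Nuts are at (329,46), (398,122), (396,176) and (392,266). The closed end is near (228,45), the spout near (390,332) and the knob at (314,350). Next I fit the board outline.

```bash
python3 - <<'E'
from h import *
c=pickle.load(open("w1.pkl","rb")); im=c["image"]
W=cloud(c)
m=((W[...,2]>54)&(W[...,2]<72)).astype(np.uint8)
print("top z med",np.nanmedian(W[100:300,220:370,2]),"table z",np.nanmedian(W[200:330,60:160,2]))
hsv=cv2.cvtColor(im,cv2.COLOR_BGR2HSV); 
wood=((hsv[...,0]<30)&(hsv[...,2]>90)&(hsv[...,1]>40)).astype(np.uint8)
print(im[200,300],hsv[200,300],hsv[45,270],hsv[200,397],hsv[46,329])
for M,nm in((m,"depth"),(wood,"col")):
    M=cv2.morphologyEx(M,cv2.MORPH_CLOSE,np.ones((31,31)));
    M[:, :150]=0; M[:,455:]=0
    cs=max(cv2.findContours(M,0,1)[0],key=cv2.contourArea)[:,0].astype(float)
    P=np.array([px2w(c,u,v,62)[:2] for u,v in cs],np.float32)
    r=cv2.minAreaRect(P); print(nm,r, np.round(cv2.boxPoints(r),1).tolist())
# groove dark: 
g=((hsv[...,1]>120)&(hsv[...,0]<25)).astype(np.uint8); g[:,:185]=0; g[:,440:]=0; g[336:]=0
cv2.imwrite("pics/g1.png",np.hstack([g*255,wood*255])[:, ::2])
kn=[px2w(c,314,350,26)]; print("knob",kn)
for u,v in [(329,46),(398,122),(396,176),(392,266)]: print(np.round(px2w(c,u,v,60.5),1))
print("closed",px2w(c,221,46,52),px2w(c,222,45,62))
E
```

```text
top z med 61.92627843206532 table z -0.44833873434311045
[123 170 193] [ 20  92 193] [ 15 137 151] [ 16 135 180] [  8 181  86]
depth ((574.9415283203125, 88.94274139404297), (229.16629028320312, 320.7574768066406), 8.198357582092285) [[438.70001220703125, 231.3000030517578], [484.3999938964844, -86.0999984741211], [711.2000122070312, -53.5], [665.5, 264.0]]
col ((574.6907958984375, 88.93790435791016), (230.1175079345703, 320.76043701171875), 8.181922912597656) [[438.0, 231.3000030517578], [483.6000061035156, -86.19999694824219], [711.4000244140625, -53.400001525878906], [665.7999877929688, 264.1000061035156]]
knob [array([ 604.27668076, -108.62692623,   26.        ])]
[572.2 213.9  60.5]
[645.4 158.6  60.5]
[653.2 109.1  60.5]
[666.8  18.4  60.5]
closed [475.43482998 201.16286897  52.        ] [478.49072716 200.99176337  62.        ]
```

View pics/g1.png

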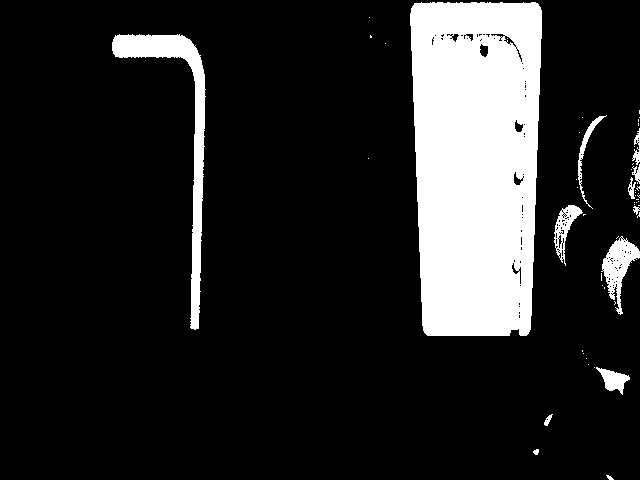

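```bash
cat >> h.py <<'E'
TH=np.radians(8.19); BO=np.array([574.8,88.9]); BX=np.array([np.cos(TH),np.sin(TH)]); BY=np.array([-np.sin(TH),np.cos(TH)])
def b2w(x,y,z): return np.array([*(BO+x*BX+y*BY),z])
def w2b(p): d=np.array(p)[:2]-BO; return d@BX,d@BY
E
python3 - <<'E'
from h import *
c=pickle.load(open("w1.pkl","rb"))
for n,p in [("knob",(604.3,-108.6)),("n0",(572.2,213.9)),("n1",(645.4,158.6)),("n2",(653.2,109.1)),("n3",(666.8,18.4)),("closed",(478.5,201))]: print(n,np.round(w2b(p),1))
hsv=cv2.cvtColor(c["image"],cv2.COLOR_BGR2HSV); g=((hsv[...,1]>120)&(hsv[...,0]<25)); g[:,:185]=0; g[:,440:]=0; g[336:]=0
v,u=np.nonzero(g); P=np.array([w2b(px2w(c,a,b,62)) for a,b in zip(u,v)]); print("groove at z62",P.min(0),P.max(0),np.percentile(P,1,axis=0))
P=np.array([w2b(px2w(c,a,b,52)) for a,b in zip(u,v)]); print("z52",P.min(0),P.max(0))
k=w2px(c,b2w(0,-200,26));print(k)
cv2.imwrite("pics/knob.png",cv2.resize(c["image"][310:390,260:380],None,fx=5,fy=5,interpolation=3))
E
```

```text
knob [   1.1 -199.7]
n0 [ 15.2 124.1]
n1 [79.8 58.9]
n2 [80.5  8.8]
n3 [ 81.  -82.9]
closed [-79.3 124.7]
groove at z62 [ -78.62295707 -153.2543118 ] [ 90.32011839 133.5940642 ] [ -72.88240524 -146.22990973]
z52 [ -80.64946097 -158.5897569 ] [ 92.41209491 135.25138526]
(np.float64(313.1154711125934), np.float64(350.21901424132784))
```

View pics/knob.png

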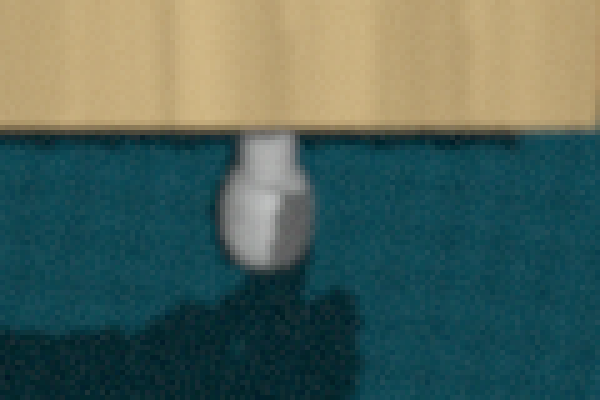

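```bash
python3 - <<'E'
from workcell import *
from h import *
Rk=R([*BX,0],[0,0,-1])
movep(b2w(0.5,-203,110),Rk)
hit=movel(b2w(0.5,-203,8),max_speed=100,guard=12)
print(hit,read_state()["eef_pos"],read_state()["ft_force"])
if not hit:
    clamp(); s=read_state(); print(s["finger_gap"],s["ft_force"],s["eef_pos"])
    print(movel(b2w(0.5,-203-68,8),max_speed=60,guard=30),read_state()["ft_force"],read_state()["finger_gap"])
    c=camera("wrist"); pickle.dump(c,open("w2.pkl","wb")); cv2.imwrite("pics/w2.png",c["image"])
print(read_state()["time"])
E
```

```text
False [ 604.62606692 -112.03546041    8.62146642] [ 0.03079925 -0.16810602  0.30686934]
18.7827504882055 [-7.95056659 -0.02378394  9.82959037] [ 603.36553712 -112.29290525    8.25101683]
False [-5.8044065  -1.97145315  8.00024614] 18.43481632056593
6.7917
```

View pics/w2.png

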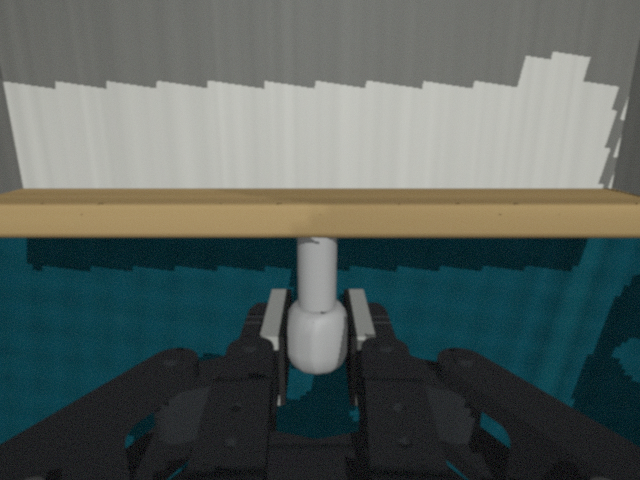

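```bash
python3 - <<'E'
from workcell import *
from h import *
open_gripper()
p=read_state()["eef_pos"]
movel(p+np.array([0,0,120]),max_speed=200)
movep((515,-310,300),R([1,0,0],[0,0,-1]))
c=camera("wrist"); pickle.dump(c,open("w3.pkl","wb")); cv2.imwrite("pics/w3.png",c["image"])
c=camera("top"); pickle.dump(c,open("t3.pkl","wb")); cv2.imwrite("pics/t3.png",cv2.resize(c["image"][160:320,200:480],None,fx=2.8,fy=2.8,interpolation=3))
print(read_state()["time"])
E
```

```text
9.2417
```

View pics/w3.png

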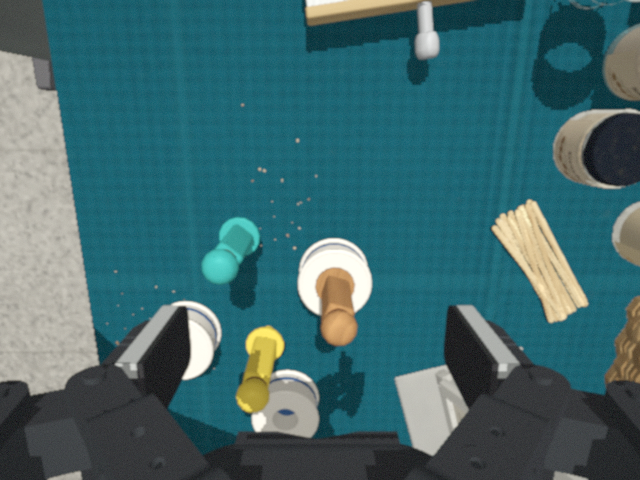

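View pics/t3.png

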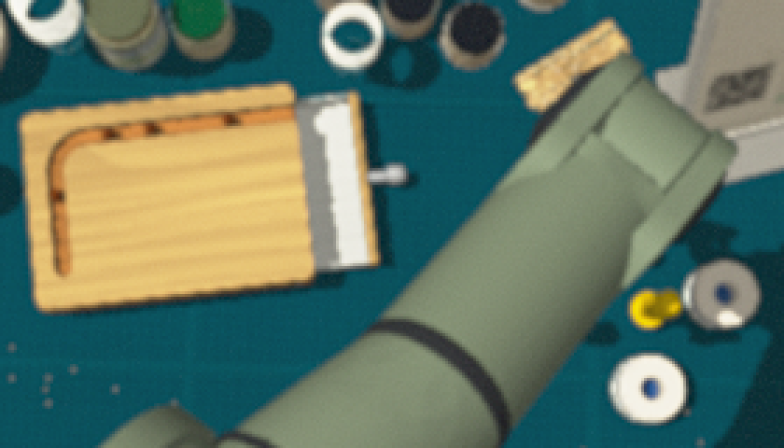

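```bash
python3 - <<'E'
from h import *
c=pickle.load(open("w3.pkl","rb")); im=c["image"]; hsv=cv2.cvtColor(im,cv2.COLOR_BGR2HSV)
cr=cv2.resize(im[230:360,270:410],None,fx=4.4,fy=4.4,interpolation=2); cv2.imwrite("pics/mud.png",cr)
w=((hsv[...,1]<40)&(hsv[...,2]>150)).astype(np.uint8); w[:,:290]=0;w[:,385:]=0;w[:235]=0;w[320:]=0
W=cloud(c)
# stand rim from depth
m=(np.abs(W[...,2]-42)<5); m[:,:285]=0;m[:,385:]=0;m[:230]=0;m[330:]=0
print("rim pts",m.sum())
P=W[m][:,:2].astype(np.float32); print("stand circle",cv2.minEnclosingCircle(P))
for z0,z1 in((44,52),(55,75),(75,100),(100,117),(118,150)):
    k=(W[...,2]>z0)&(W[...,2]<z1); k[:,:305]=0;k[:,385:]=0;k[:240]=0;k[360:]=0
    Q=W[k]; print(z0,len(Q),np.round(np.percentile(Q,[2,50,98],axis=0),1).tolist() if len(Q) else "")
print("knob tip at z131",px2w(c,339,327,131))
E
```

```text
rim pts 2406
stand circle ((533.5750732421875, -402.09161376953125), 36.862098693847656)
44 508 [[514.7, -412.3, 44.4], [531.3, -392.1, 47.8], [552.3, -383.1, 49.7]]
55 224 [[520.5, -403.9, 55.6], [531.9, -391.6, 65.2], [546.1, -388.4, 74.6]]
75 333 [[520.3, -404.3, 75.7], [532.7, -391.3, 87.9], [546.3, -388.4, 99.5]]
100 351 [[520.1, -404.6, 100.4], [532.6, -391.9, 111.2], [546.5, -388.4, 116.9]]
118 1051 [[520.5, -412.4, 119.7], [532.8, -397.7, 140.0], [545.6, -388.5, 143.4]]
knob tip at z131 [ 533.39329755 -402.70597582  131.        ]
```

View pics/mud.png

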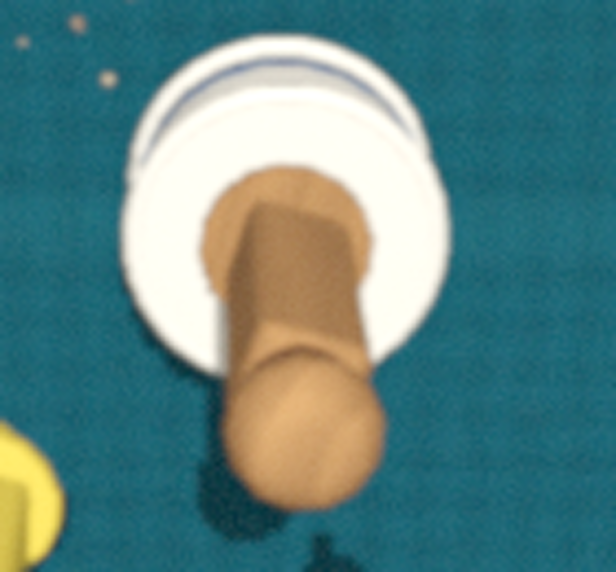

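```bash
python3 - <<'E'
from h import *
c=pickle.load(open("w3.pkl","rb")); W=cloud(c)
k=(W[...,2]>58)&(W[...,2]<100); k[:,:305]=0;k[:,385:]=0;k[:240]=0;k[360:]=0
Q=W[k]
for lo in range(518,550,2):
    q=Q[(Q[:,0]>=lo)&(Q[:,0]<lo+2)]
    if len(q): print(lo+1,len(q),round(np.median(q[:,1]),1))
q=Q[(Q[:,0]>526)&(Q[:,0]<543)]; s=np.polyfit(q[:,0],q[:,1],1); print("slope deg",np.degrees(np.arctan(s[0])), "y at 533.3",np.polyval(s,533.3))
E
```

```text
521 46 -401.9
523 49 -395.7
525 41 -390.5
527 43 -388.8
529 39 -388.7
531 36 -389.0
533 36 -389.9
535 35 -390.4
537 38 -390.9
539 37 -391.6
541 39 -392.2
543 38 -392.9
545 35 -393.8
547 15 -394.9
slope deg -15.043999396098718 y at 533.3 -390.0255416283947
```

```bash
cat >> h.py <<'E'
YAW=np.radians(-16.5); AX=np.array([533.3,-402.4])
def tilt(head_deg,t=45):
    a=np.radians(head_deg); t=np.radians(t); h=np.array([np.cos(a),np.sin(a),0])
    z=h*np.sin(t)-np.array([0,0,np.cos(t)]); x=-np.cross(h,[0,0,1]); return R(x,z)
HP=-106.5
GRIP=72
def tcp(xy,nose_z,head,t=45,grip=GRIP):
    """TCP so that muddler nose is at xy, nose_z"""
    Rm=tilt(head,t); return np.array([xy[0],xy[1],nose_z+grip])+18.7*Rm[:,2], Rm
E
python3 - <<'E'
from workcell import *
from h import *
print(np.round(tilt(HP),2), read_state()["qpos"].round(2))
f=lambda q:None if q is None else [float(v) for v in np.round(q,2)]
for t in (45,50):
  p,Rm=tcp(AX,12,HP,t)
  print(t,p); print(f(inverse_kinematics(p-120*Rm[:,2],Rm)),f(inverse_kinematics(p,Rm)),f(inverse_kinematics(p+[0,0,90],Rm)))
  for hd in (-106.5,-82,-95):
    print(hd)
    for b in [(-68,126),(41,126),(81,86),(81,-175)]:
      for z in (55,110):
        p,Rm=tcp(b2w(*b,0)[:2],z,hd,t); print(b,z,f(inverse_kinematics(p,Rm)))
E
```

```text
[[ 0.96 -0.2  -0.2 ]
 [-0.28 -0.68 -0.68]
 [-0.    0.71 -0.71]] [ 0.03  0.48  0.6   1.61 -0.29  1.15  0.71]
45 [ 529.54449441 -415.07837441   70.77710319]
[-0.45, 0.98, 0.91, 1.74, 0.09, 0.75, -0.16] [-0.32, 1.15, 0.91, 1.76, -0.05, 0.54, -0.04] [-0.33, 0.98, 0.93, 1.75, 0.09, 0.65, -0.05]
-106.5
(-68, 126) 55 [-1.08, 0.98, 0.61, 1.56, -0.0, 1.33, -0.84]
(-68, 126) 110 [-1.11, 0.92, 0.66, 1.55, 0.01, 1.41, -0.8]
(41, 126) 55 [-0.96, 1.12, 0.65, 1.23, -0.03, 1.48, -0.73]
(41, 126) 110 [-0.96, 1.06, 0.67, 1.22, -0.0, 1.55, -0.71]
(81, 86) 55 [-0.89, 1.17, 0.69, 1.15, -0.04, 1.49, -0.66]
(81, 86) 110 [-0.89, 1.1, 0.7, 1.13, -0.01, 1.56, -0.64]
(81, -175) 55 [-0.67, 1.15, 0.84, 1.35, -0.04, 1.17, -0.37]
(81, -175) 110 [-0.67, 1.08, 0.84, 1.34, 0.01, 1.23, -0.35]
-82
(-68, 126) 55 [-1.22, 0.91, 0.6, 1.76, 0.2, 1.05, -0.71]
(-68, 126) 110 [-1.26, 0.84, 0.67, 1.75, 0.2, 1.12, -0.65]
(41, 126) 55 [-1.07, 1.01, 0.6, 1.48, 0.2, 1.16, -0.6]
(41, 126) 110 [-1.08, 0.94, 0.62, 1.47, 0.21, 1.22, -0.56]
(81, 86) 55 [-1.0, 1.05, 0.64, 1.42, 0.18, 1.13, -0.51]
(81, 86) 110 [-1.0, 0.97, 0.64, 1.41, 0.2
[... 1492 characters left out ...]
]
(81, 86) 55 [-1.02, 1.09, 0.64, 1.4, 0.23, 1.18, -0.56]
(81, 86) 110 [-1.03, 1.02, 0.66, 1.39, 0.26, 1.24, -0.52]
(81, -175) 55 [-0.83, 1.12, 0.89, 1.64, 0.13, 0.75, -0.24]
(81, -175) 110 [-0.84, 1.03, 0.89, 1.63, 0.19, 0.82, -0.23]
-95
(-68, 126) 55 [-1.15, 0.99, 0.59, 1.61, 0.13, 1.27, -0.8]
(-68, 126) 110 [-1.19, 0.93, 0.66, 1.6, 0.13, 1.34, -0.74]
(41, 126) 55 [-1.02, 1.12, 0.63, 1.3, 0.12, 1.4, -0.68]
(41, 126) 110 [-1.03, 1.05, 0.65, 1.29, 0.14, 1.46, -0.65]
(81, 86) 55 [-0.96, 1.16, 0.67, 1.24, 0.1, 1.39, -0.6]
(81, 86) 110 [-0.96, 1.09, 0.68, 1.23, 0.13, 1.45, -0.57]
(81, -175) 55 [-0.77, 1.17, 0.88, 1.47, 0.05, 1.0, -0.31]
(81, -175) 110 [-0.76, 1.08, 0.88, 1.47, 0.11, 1.06, -0.3]
```

```bash
python3 - <<'E'
from workcell import *
from h import *
p,Rm=tcp(AX,12,HP)
movep(p-110*Rm[:,2],Rm)
hit=movel(p,max_speed=90,guard=10)
s=read_state(); print(hit,s["eef_pos"],s["ft_force"],s["time"])
c=camera("wrist"); cv2.imwrite("pics/w4.png",c["image"])
if not hit:
    clamp(); s=read_state(); print(s["finger_gap"],s["eef_pos"],s["ft_force"])
    c=camera("wrist"); cv2.imwrite("pics/w5.png",c["image"]); pickle.dump(c,open("w5.pkl","wb"))
    c=camera("scene"); cv2.imwrite("pics/s5.png",cv2.resize(c["image"][180:420,300:560],None,fx=2.4,fy=2.4))
print(read_state()["time"])
E
```

```text
False [ 530.00491436 -414.76076097   71.06351508] [-0.00355435 -0.44848025  1.16166381] 11.4833
23.26895574997853 [ 529.59032712 -415.11477276   70.88121191] [-0.70822133  0.8211246   1.89371835]
12.2167
```

View pics/w5.png

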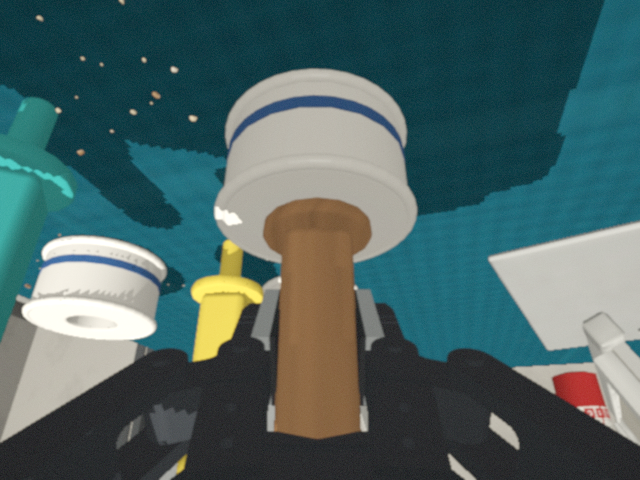

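View pics/s5.png

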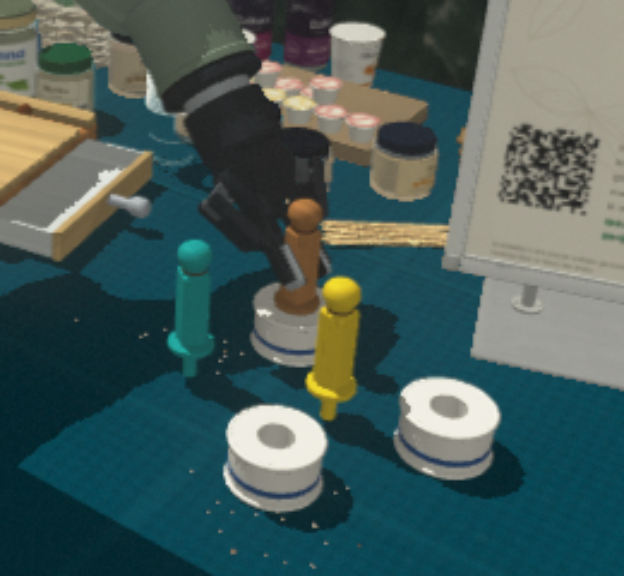

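The wooden muddler is gripped squarely, with its collar still on the rim of the stand. Next I lift it and check the nose.

```bash
python3 - <<'E'
from workcell import *
from h import *
p,Rm=tcp(AX,12,HP)
movel(p+[0,0,110],max_speed=130)
p,Rm=tcp(b2w(-68,126,0)[:2],120,-82)
movep(p,Rm)
p,Rm=tcp(b2w(-68,126,0)[:2],75,-82)
movel(p,max_speed=100)
s=read_state(); print(s["time"],s["finger_gap"],s["eef_pos"],p)
for n in("wrist","scene","top"):
    c=camera(n); cv2.imwrite(f"pics/{n}6.png",c["image"]); pickle.dump(c,open(f"{n}6.pkl","wb"))
E
```

```text
15.9917 23.131820995631617 [491.47704446 190.55133371 133.75604641] [491.38431706 190.83370684 133.77710319]
```

View pics/wrist6.png

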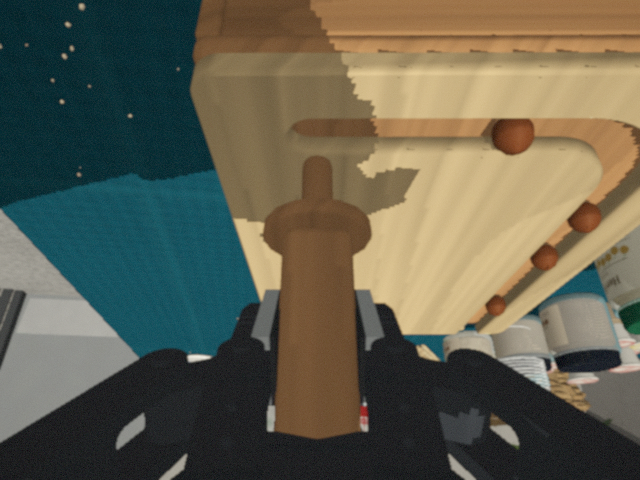

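View pics/scene6.png

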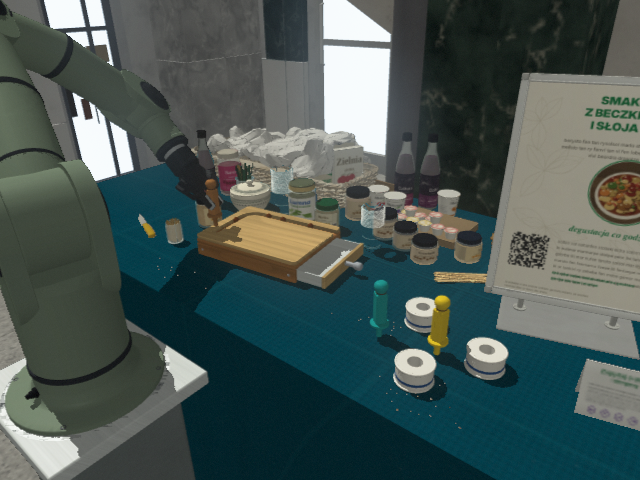

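```bash
python3 - <<'E'
from h import *
c=pickle.load(open("wrist6.pkl","rb"))
print("nose end near pt",w2px(c,b2w(-68,132,75)),"centre",w2px(c,b2w(-68,126,75)))
for p in [(-79,126,62),(-79,126,52),(-20,136,62),(-20,116,62),(-68,126,52)]: print(p,np.round(w2px(c,b2w(*p)),1))
cv2.imwrite("pics/n6.png",cv2.resize(c["image"][90:250,230:430],None,fx=4,fy=3.7,interpolation=2)[:600,:800])
E
```

```text
nose end near pt (np.float64(316.9745360655913), np.float64(151.3176053703118)) centre (np.float64(317.022581394267), np.float64(161.13413407440447))
(-79, 126, 62) [290.7 136.7]
(-79, 126, 52) [291.4 118.9]
(-20, 136, 62) [437.8 118.9]
(-20, 116, 62) [426.7 152.1]
(-68, 126, 52) [317.  118.9]
```

View pics/n6.png

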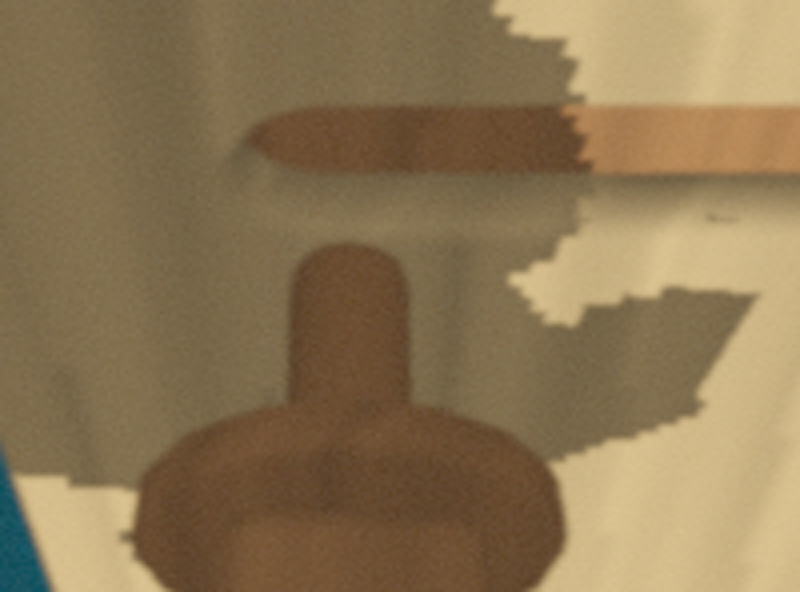

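```bash
python3 - <<'E'
from h import *
c=pickle.load(open("wrist6.pkl","rb"))
a=np.linspace(0,2*np.pi,73)
for r,z in((20,105),(20,111),(6,75),(6,79)):
    q=np.array([w2px(c,b2w(-68+r*np.cos(t),126+r*np.sin(t),z)) for t in a]); print(r,z,q.min(0).round(1),q.max(0).round(1))
E
```

```text
20 105 [262.6 194.3] [371.6 250.1]
20 111 [261.5 209.7] [372.6 263.3]
6 75 [302.1 151.3] [331.9 170.4]
6 79 [302.  159.4] [332.1 178.2]
```

```bash
python3 - <<'E'
from h import *
c=pickle.load(open("wrist6.pkl","rb")); W=cloud(c)
def show(n,v0,v1,u0,u1):
    Q=W[v0:v1,u0:u1].reshape(-1,3); b=np.array([[*w2b(q),q[2]] for q in Q]); print(n,np.nanmedian(b,0).round(1),np.nanmin(b,0).round(1),np.nanmax(b,0).round(1))
show("nose front",165,190,314,320)
show("nose tip",157,161,314,320)
show("collar edge front",201,212,314,320)
show("handle",250,290,310,324)
show("board top",170,190,380,420)
show("floor",122,134,400,430)
t=pickle.load(open("top6.pkl","rb")); cv2.imwrite("pics/t6.png",cv2.resize(t["image"][170:290,180:340],None,fx=5,fy=5,interpolation=3)[:600,:800])
E
```

```text
nose front [-68.2 131.3  87. ] [-69.2 130.   81. ] [-67.2 132.6  93. ]
nose tip [-68.2 131.4  78. ] [-69.2 129.9  76.4] [-67.2 132.2  79.1]
collar edge front [-68.1 145.3 109.4] [-69.  144.  106.6] [-67.3 146.5 111.1]
handle [-68.  137.6 128.2] [-70.3 136.  120.5] [-66.  139.2 135.2]
board top [-28.7  96.2  62.1] [-38.8  87.5  60.9] [-17.6 104.6  63.1]
floor [-25.1 120.8  52.1] [-32.1 116.1  50.4] [-18.  125.1  53.4]
```

View pics/t6.png

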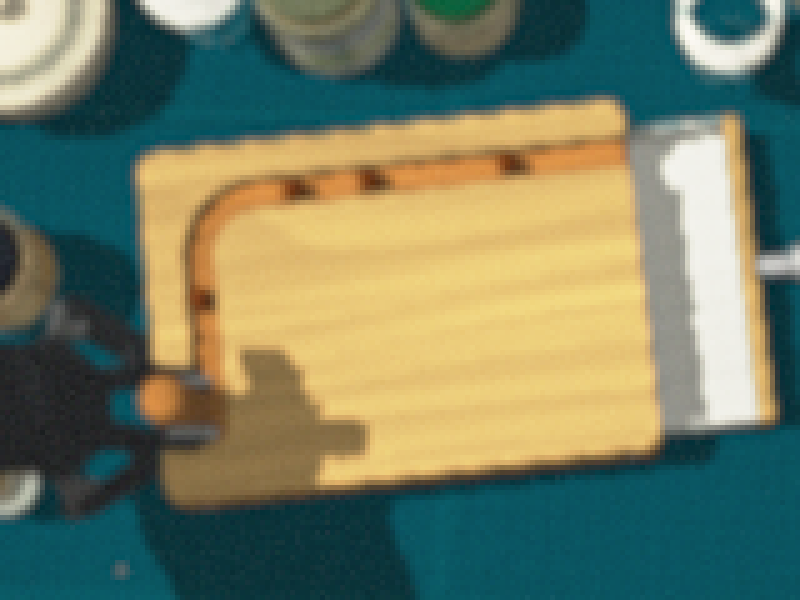

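The muddler is upright, and its nose is centred over the closed end to within 1 mm. The tray is out and all four nuts are in the groove. Sweeping now.

```bash
cat > sweep.py <<'E'
from workcell import *
from h import *
Z=54
def go(x,y,z,sp,g=15):
    p,Rm=tcp(b2w(x,y+0.5,0)[:2],z,-82)
    h=movel(p,max_speed=sp,guard=g)
    if h: s=read_state(); print("HIT",x,y,z,s["ft_force"],[round(v,1) for v in w2b(s["eef_pos"])],s["eef_pos"][2])
    return h
E
python3 - <<'E'
from sweep import *
h=go(-68,126,Z,35,10)
s=read_state();print(h,s["ft_force"],s["eef_pos"],s["time"])
if not h: 
    h=go(41,126,Z,30); print(h,read_state()["ft_force"],read_state()["time"])
for n in("wrist","top"):
    c=camera(n); cv2.imwrite(f"pics/{n}7.png",c["image"]); pickle.dump(c,open(f"{n}7.pkl","wb"))
E
```

```text
False [ 0.42850817 -0.66409207 -0.64574697] [491.37542689 191.27379452 112.87968871] 16.8917
False [ 0.6164893  -0.06603571 -0.50740657] 20.675
```

View pics/wrist7.png

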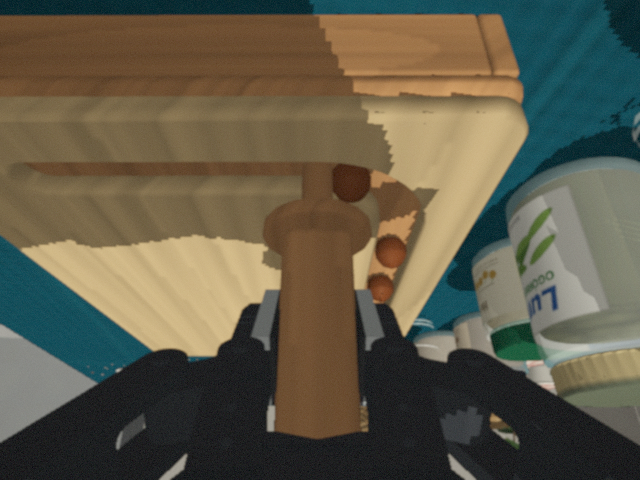

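The nose is in the groove and nut 0 is being pushed just ahead of it at (350,182). I'll continue round the bend.

```bash
python3 - <<'E'
from sweep import *
h=False
for a in np.radians(np.linspace(90,0,9)[1:]):
    h=go(41+40*np.cos(a),86+40*np.sin(a),Z,28)
    if h: break
print(read_state()["ft_force"],read_state()["time"])
if not h: h=go(81,-60,Z,30); print(h,read_state()["ft_force"],read_state()["time"])
for n in("wrist","top"):
    c=camera(n); cv2.imwrite(f"pics/{n}8.png",c["image"])
E
```

```text
[-0.35334459 -0.11409506 -0.7013411 ] 24.2417
False [ 0.25291021  0.16268291 -1.07990255] 29.2583
```

View pics/wrist8.png

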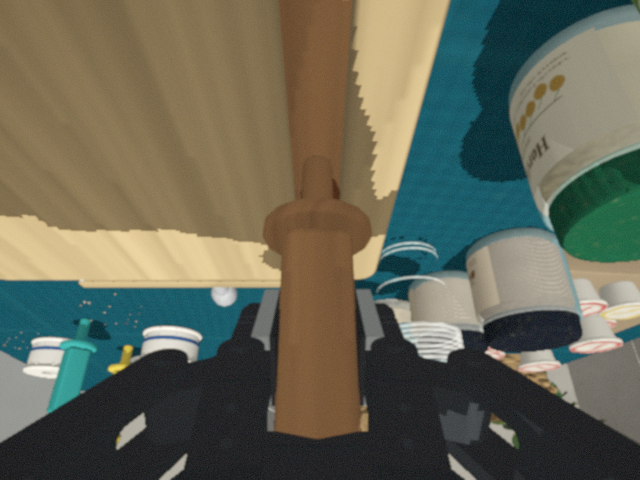

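View pics/top8.png

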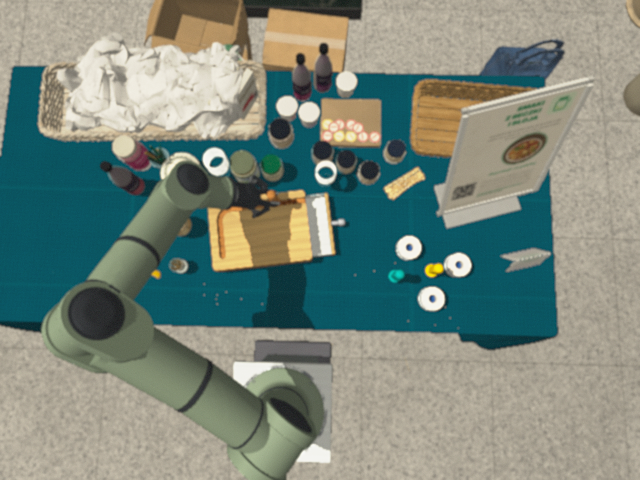

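The groove behind the nose is clear, and a nut shows just ahead of it at (333,187). I'll run out past the open end.

```bash
python3 - <<'E'
from sweep import *
h=go(81,-176,Z,28); print(h,read_state()["ft_force"],read_state()["time"])
c=camera("wrist"); cv2.imwrite("pics/wrist9.png",c["image"])
if not h:
    go(81,-176,110,100)
    p,Rm=tcp(b2w(60,-240,0)[:2],130,-82); movep(p,Rm)
for n in("wrist","top","scene"):
    c=camera(n); cv2.imwrite(f"pics/{n}10.png",c["image"])
cv2.imwrite("pics/t10c.png",cv2.resize(c["image"][180:300,180:380],None,fx=4,fy=4,interpolation=2))
print(read_state()["time"])
E
```

```text
False [-0.49378201 -0.08157469 -1.03475079] 33.65
34.9417
```

View pics/wrist9.png

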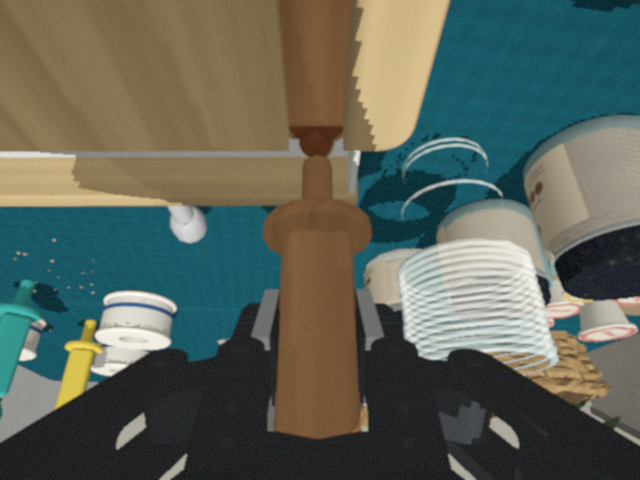

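View pics/wrist10.png

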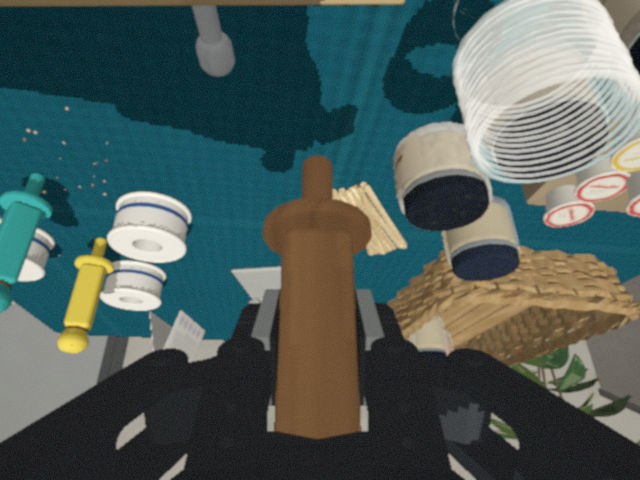

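View pics/t10c.png

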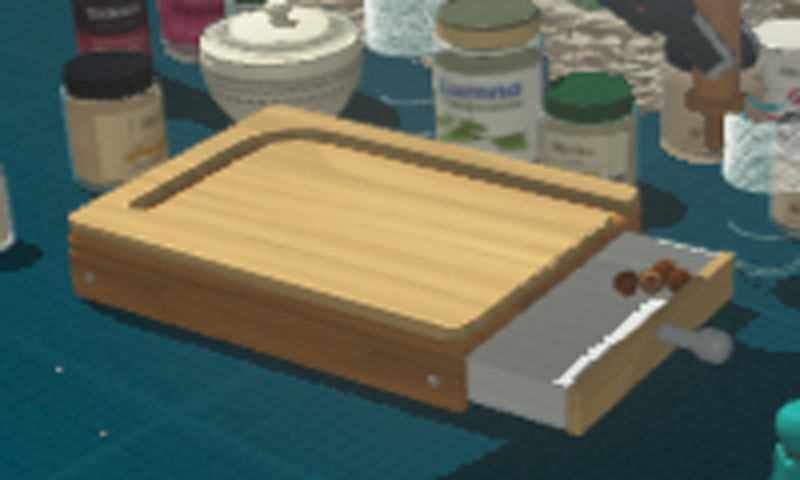

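```bash
python3 - <<'E'
from workcell import *
from h import *
a=cv2.imread("pics/top10.png"); b=cv2.imread("pics/scene10.png")
cv2.imwrite("pics/t10d.png",np.vstack([cv2.resize(a[180:280,200:350],(600,400),interpolation=2)[:300],cv2.resize(b[235:270,310:370],(510,298),interpolation=2).copy() if 0 else cv2.copyMakeBorder(cv2.resize(b[235:270,310:370],(510,298),interpolation=2),0,0,0,90,0)]))
E
```

```text
(no output)
```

View pics/t10d.png

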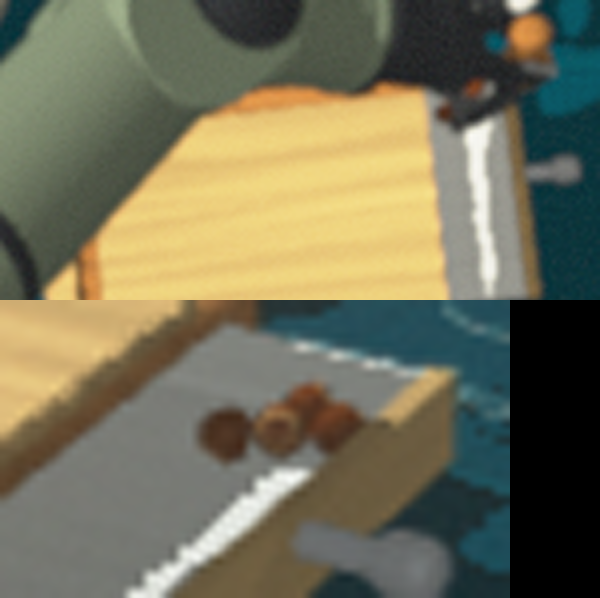

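All four nuts are in the tray, at (222,433), (278,430), (308,403) and (335,427) in the crop. Next I check that the stand hasn't moved and hang the muddler back.

```bash
python3 - <<'E'
from workcell import *
from h import *
p,Rm=tcp(AX,75,HP); movep(p,Rm)
c=camera("wrist"); cv2.imwrite("pics/wrist11.png",c["image"]); pickle.dump(c,open("wrist11.pkl","wb"))
W=cloud(c); m=np.abs(W[...,2]-42)<3; m&=(np.hypot(W[...,0]-533,W[...,1]+402)<50)
P=W[m][:,:2].astype(np.float32); print(len(P),cv2.minEnclosingCircle(P), P.min(0),P.max(0))
a=np.linspace(0,2*np.pi,37)
q=np.array([w2px(c,(533.5+37*np.cos(t),-402.1+37*np.sin(t),42)) for t in a]); print("pred rim",q.min(0),q.max(0))
print(read_state()["eef_pos"],p,read_state()["time"],read_state()["finger_gap"])
E
```

```text
15004 ((533.2299194335938, -401.63031005859375), 37.078094482421875) [ 496.67017 -438.67145] [ 569.81256 -364.8839 ]
pred rim [230.05880489  29.66308841] [398.92897377 158.97053696]
[ 531.16448099 -413.54933335  133.68541788] [ 529.54449441 -415.07837441  133.77710319] 36.1417 23.54435948298194
```

View pics/wrist11.png

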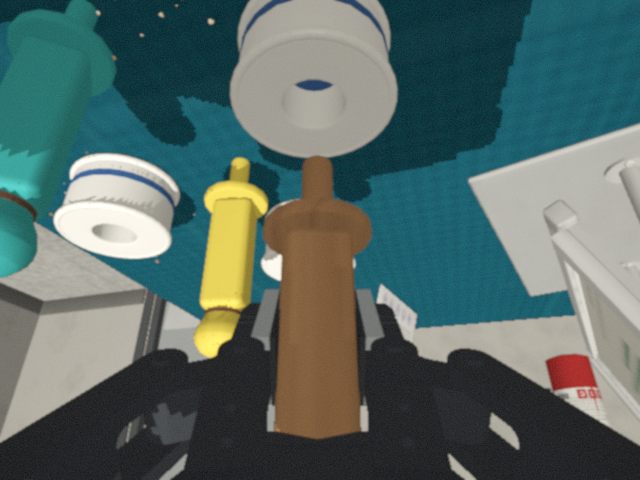

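```bash
python3 - <<'E'
from workcell import *
from h import *
wait(0.3)
p,Rm=tcp(AX,75,HP); movel(p,frame=Rm,max_speed=40); wait(0.2); print(read_state()["eef_pos"]-p)
p,Rm=tcp(AX,12.3,HP)
h=movel(p,max_speed=50,guard=8); s=read_state(); print(h,s["eef_pos"]-p,s["ft_force"],s["time"])
c=camera("wrist"); cv2.imwrite("pics/wrist12.png",c["image"])
c=camera("scene"); cv2.imwrite("pics/s12.png",cv2.resize(c["image"][180:420,300:560],None,fx=2.4,fy=2.4))
E
```

```text
[ 0.00653259 -0.01623796  0.00843579]
False [ 0.11937622 -0.0478947   0.29335494] [ 0.22170155  0.74045686 -0.66786145] 38.2917
```

View pics/wrist12.png

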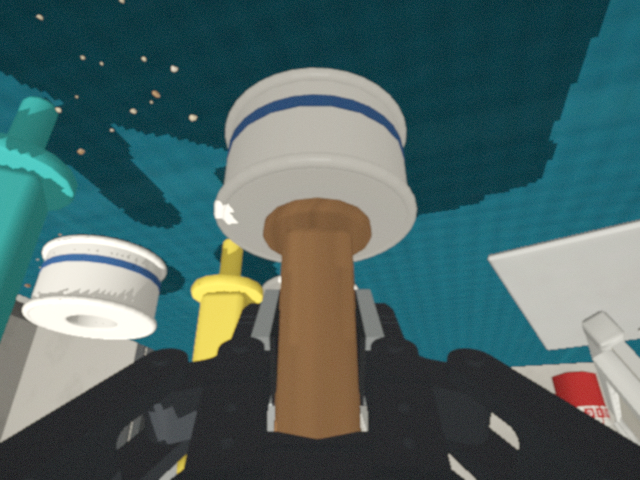

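The muddler is back in the bore exactly as at the grasp, with its collar at the rim at (317,225). I'll release it, back off and check.

```bash
python3 - <<'E'
from workcell import *
from h import *
open_gripper(); wait(0.2)
s=read_state(); Rm=s["tool_rot"]
movel(s["eef_pos"]-120*Rm[:,2],max_speed=120)
movep((540,-230,330),R([1,0,0],[0,0,-1])); wait(0.3)
for n in("wrist","scene","top"):
    c=camera(n); cv2.imwrite(f"pics/{n}13.png",c["image"]); pickle.dump(c,open(f"{n}13.pkl","wb"))
print(read_state()["time"])
c=pickle.load(open("wrist13.pkl","rb")); W=cloud(c)
m=(np.abs(W[...,2]-42)<3)&(np.hypot(W[...,0]-533,W[...,1]+402)<50); print(cv2.minEnclosingCircle(W[m][:,:2].astype(np.float32)))
k=(W[...,2]>125)&(W[...,2]<150)&(np.hypot(W[...,0]-533,W[...,1]+402)<40); print(cv2.minEnclosingCircle(W[k][:,:2].astype(np.float32)),np.nanmax(W[k][:,2]))
k=(W[...,2]>46)&(W[...,2]<55)&(np.hypot(W[...,0]-533,W[...,1]+402)<40); print("collar",np.percentile(W[k],[2,98],axis=0))
E
```

```text
41.7167
((533.6719970703125, -402.0655517578125), 37.0750732421875)
((534.0323486328125, -400.6684875488281), 14.32421588897705) 144.38361957832137
collar [[ 515.60556088 -411.33438965   46.21222617]
 [ 552.76977308 -383.32315471   54.49050411]]
```

View pics/wrist13.png

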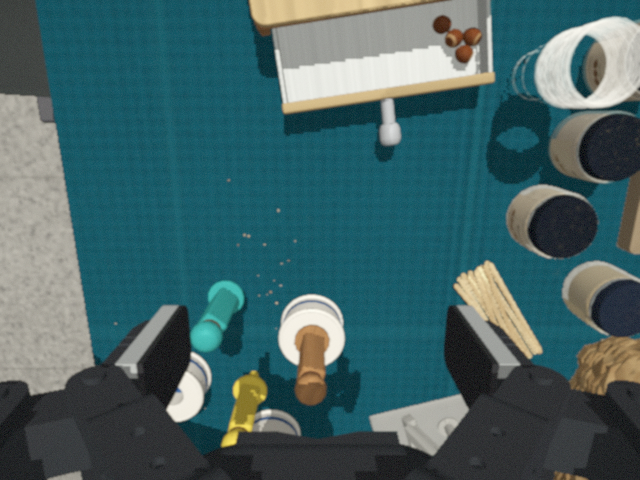

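View pics/scene13.png

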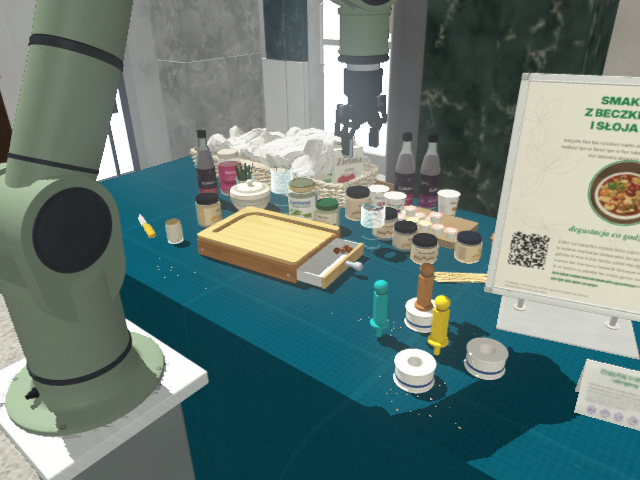

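```bash
python3 - <<'E'
from workcell import *
from h import *
c=pickle.load(open("wrist13.pkl","rb"))
print("front inner/outer top",w2b(px2w(c,390,90,45)),w2b(px2w(c,390,100,45)),"knob",w2b(px2w(c,389,134,28)))
a=cv2.imread("pics/scene0.png").astype(int);b=cv2.imread("pics/scene13.png").astype(int)
d=(np.abs(a-b).sum(2)>90); print("diff jars region",d[185:270,340:490].sum(), d[190:245,150:228].sum())
finish_job()
E
```

```text
front inner/outer top (np.float64(0.9094027869333331), np.float64(-229.75786959869473)) (np.float64(0.05446736848761296), np.float64(-238.7162363252279)) knob (np.float64(-1.262532298445655), np.float64(-270.9871475016768))
diff jars region 11733 4155
the job is handed in; nothing more can be done
```

The job is finished and handed in at about 42 s of the 72 s allowed.

- **Tray:** I drew it out by its knob. In the last picture the knob sits about 68 mm further out than where I gripped it, and the tray's front is about 70 mm past the board's edge.
- **Nuts:** I ran the muddler's nose along the whole groove, from the closed end round the bend to past the open end, at about 30 mm/s. Forces stayed near 1 N, and the fingers never came near the nuts. The last picture shows all four nuts in the tray.
- **Muddler:** It hangs upright in the leftmost stand with its collar on the rim. Its axis is within about 1.5 mm of the stand's centre. The stand measured within 0.5 mm of where it stood at the start.
- **Jars:** In the final scene and wrist pictures they stand where they did before. I compared these by eye only. A pixel comparison of the scene picture before and after did differ in the jar areas (about 11,700 and 4,200 pixels). I put this down to the arm and its shadow having moved, but didn't check further, so that comparison confirms nothing.
- **Disagreement:** Over the groove, the wrist camera put the nose 1.5 to 2 mm higher than I had assumed. The sweep still cleared the groove at the height I used.

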